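# Fetch the caramel pot from behind the jars

### The arm

A 7-joint arm with a two-finger parallel gripper is mounted at the origin on the work surface. World frame = base frame: x ahead of the robot, y to its left, z up, the work surface at z = 0. Lengths are in mm, angles in rad, forces in N, time in s.
With the tool pointing down it reaches from about 400 to 875 mm from the base axis. Payload 4.4 kg.
Tool frame: the origin (TCP) lies midway between the tips of the shut fingers; the grasp point (between the pads) lies 19 mm behind it; z points along the fingers, y is the line along which they close (so a half turn about z gives the same grasp; the last joint's range is limited). The gripper opens to 85 mm and grips with 20 to 120 N. Pads are 22 mm wide; open, the fingers measure 114 mm over their backs; the gripper's body (76 mm by 85 mm) begins 54 mm behind the grasp point. The pads swing forward as they close: fully open they stand 13 mm farther back than shut.
Start: joints at [1.248, 0.628, 0.038, 1.517, -0.027, 0.996, -0.02], TCP at [165.119, -628.692, 231.313] pointing down, gripper open.
Joint ranges: [-3.06, 3.06], [-0.37, 2.12], [-1.25, 1.32], [0.18, 2.47], [-1.1, 4.24], [0.23, 1.98], [-2.94, 2.94]. Speed limits (rad/s): [2.57, 2.57, 3.14, 3.14, 3.14, 3.14, 3.14].

### API

Orientations are given as [roll, pitch, yaw] about the fixed x, y, z axes, in that order (R = Rz(yaw) Ry(pitch) Rx(roll)).
In Python, from cell import ctrl gives the robot as it stands. The module is installed in compiled form; this text tells all that it offers.
- The arm moves only by the tool step_arm, never from a script. Its argument "commands" is one flat list of numbers, 7 for each row, row after row: the shift along the tool's x, y, z in cm, then the turn, a rotation vector about the tool's x, y, z in rad, then the opening, from 0 (shut) to 1 (fully open). A call has 1 to 10 rows; each row is the pose to reach, as a shift and turn from the pose commanded when the call began, along the tool's axes at that moment; what a row does not reach only later rows make up. A row lasts 1/10 s, in which the tool goes at most 50 mm and 8.59 degrees, less where a joint would pass 70% of its speed; a pose out of reach is approached as far as the arm can. A call with a gripper value outside its range is refused whole. The fingers move at their own pace and stop on an object; the grip force is fixed at half the most. Time passes only in rows, so rows that repeat a pose let the fingers close. It gives the time, the measured TCP pose, the force, the opening and the grip force at its end, in the units of the state.
- ctrl.read_state(): the state, without advancing time (a new reading comes with each control period).
- ctrl.get_image(name): name is "scene" or "top" or "wrist"; returns a dict with "image" (400x640x3 uint8, red, green, blue), "range_z" (400x640 float32, mm along the optical axis (not along the pixel's ray), 0 where there is no reading), "vfov" (degrees; the focal length in pixels is half the picture's height over the tangent of half this angle, whatever the lens; pixels are square), "cx", "cy" (the principal point, pixels), "world_to_cam" (4x4, takes a point from world to camera coordinates). Camera axes: x right, y down, z forward; pixel columns grow to the right and rows downward; lengths in mm; the calibration is good to about 2 mm. A picture is of the moment at which its call begins.
- ctrl.finish_job(): hands the job in; it is judged then, once.
The state is a dict: "clock": time; "qpos": joint angles; "qd": joint speeds; "tau": joint torques, N m; "eef_pos": TCP position; "tool_rot": TCP orientation; "force": force on the tool from outside, world axes, zero at the start; "torque": the same for the moment, N m; "width": finger opening in mm; "gripper_force": force on a finger pad.
Only numpy, scipy, OpenCV 4.12 (cv2) and the standard library are available. Lean on these libraries where they do the work, as an engineer would, in place of code of your own. Each camera call takes 0.05 s, during which the arm holds its last target. There are 200 camera calls.

### The job

Please set the low caramel pot on the middle of the round cork mat on the bread board for breakfast. It is boxed in at the back of the wooden caddy, so first stand the glass jar, the square tin and the pepper mill all together in the steel tray, then take the pot to the mat, and only then put those three back in the caddy, each on the spot where it stood before. Keep everything upright, and leave the toast and the mug alone.

Things in the scene. Friction and masses are not known exactly. Their poses are not given: they have to be found in the camera images.
- pot: the low caramel pot: round squat pot, dark brown sides and a flat steel lid, diameter 64, height 52 (about 0.2 kg); the only low thing in the caddy, at the back in the middle. Origin at the centre of its underside, z up.
- jar: round amber glass jar with a pale wooden lid: diameter 62 up to height 82, lid diameter 58, total height 100 (about 0.32 kg). Stands in the caddy. Origin at the centre of its underside, z up. Straight sides.
- tin: square grey metal tin with a darker lid: 56 x 56 in plan, straight sides up to height 88, total height 92 (about 0.22 kg). Stands in the caddy. Origin at the centre of its underside; x and y square to its flat sides, z up.
- mill: dark wooden pepper mill, the tallest and slimmest: round foot of diameter 52, waist of diameter 38 at height 55, cylindrical head of diameter 44 from height 74 to 114, steel button on top to height 120 (about 0.2 kg). Stands in the caddy; take it by the head. Origin at the centre of its underside, z up.
- caddy: low pale wooden caddy (fixed): floor top at height 10, rim 22 high, 8 thick, back wall (+x) 42 high. Origin on the counter; it reaches x -102 to +88, y -135 to +135. Dark cork rounds, diameter 72, flush in its floor: at (30, 0) the pot, at (30, 78), (30, -78), (-50, 0) jar, tin and mill in any arrangement, within a few mm, about 10 to 22 clear of the pot.
- tray: flat steel tray (fixed), 300 (x) x 150 (y), floor top at height 6, rim 14 high and 4 thick; empty at the start; the side area. Origin at the centre of its underside; x along its length. It lies on the left or on the right.
- board: dark wooden bread board (fixed), 290 (x) x 150 (y) x 20 high, on the other side from the tray. Carries the cork mat at one end and the toast at the other. Origin at the centre of its underside; x along its length.
- mat: round cork mat (fixed) on the bread board, diameter 92, 5 thick. Origin at the centre of its underside, which is the board's top (20 above the counter); the pot stands on its top, 25 above the counter.
- toast: slice of toast with brown spread lying on the bread board, about 95 x 78 x 17 high; loose, to be left alone; its middle is about 130 from the mat's. Origin about the middle of its underside.
- mug: white mug, diameter 76, height 90, standing on the counter between the robot and the caddy; loose, to be left alone. Origin at the centre of its underside, handle towards its +y.
Mind the look-alikes: they are no part of the job. Of the things shaped like the mill, the wooden one is meant. Several things have the shape of the jar; the one meant has the colours described above.

How it is judged (in metres and radians):
On the way, in this order (a step that is already met when the one before it is completed fails the run):
1. jar, tin and mill all stand upright in the steel tray, released, while the pot is still in the caddy (x of jar in the frame of tray between -0.135 and 0.135 m and y of jar in the frame of tray between -0.06 and 0.06 m and z of jar in the frame of tray between 0 and 0.011 m and angle between each of jar, tin, mill's own z axis and vertical below 0.1 rad and linear speed of each of jar, tin, mill below 0.03 m/s and contact force between the fingers and jar below 0.2 N and x of tin in the frame of tray between -0.135 and 0.135 m and y of tin in the frame of tray between -0.06 and 0.06 m and z of tin in the frame of tray between 0 and 0.011 m and contact force between the fingers and tin below 0.2 N and x of mill in the frame of tray between -0.135 and 0.135 m and y of mill in the frame of tray between -0.06 and 0.06 m and z of mill in the frame of tray between 0 and 0.011 m and contact force between the fingers and mill below 0.2 N and horizontal distance between pot and caddy below 0.1 m), for 0.2 s.
2. the pot stands released on the middle of the cork mat while jar, tin and mill are still in the tray (x of jar in the frame of tray between -0.135 and 0.135 m and y of jar in the frame of tray between -0.06 and 0.06 m and z of jar in the frame of tray between 0 and 0.011 m and angle between each of jar, tin, mill, pot's own z axis and vertical below 0.1 rad and linear speed of each of jar, tin, mill, pot below 0.03 m/s and contact force between the fingers and jar below 0.2 N and x of tin in the frame of tray between -0.135 and 0.135 m and y of tin in the frame of tray between -0.06 and 0.06 m and z of tin in the frame of tray between 0 and 0.011 m and contact force between the fingers and tin below 0.2 N and x of mill in the frame of tray between -0.135 and 0.135 m and y of mill in the frame of tray between -0.06 and 0.06 m and z of mill in the frame of tray between 0 and 0.011 m and contact force between the fingers and mill below 0.2 N and horizontal distance between pot and mat below 0.015 m and z of pot in the frame of mat between 0.001 and 0.009 m and contact force between the fingers and pot below 0.2 N), for 0.2 s.
At the end, for the whole second after the job is handed in: The pot stands upright on the cork mat, its centre within 15 mm of the mat's, and jar, tin and mill stand upright in the caddy, each within 15 mm of where it stood at the start; all released and at rest (horizontal distance between pot and mat below 0.015 m and z of pot in the frame of mat between 0.001 and 0.009 m and angle between each of pot, jar, tin, mill's own z axis and vertical below 0.1 rad and linear speed of each of pot, jar, tin, mill below 0.03 m/s and contact force between the fingers and pot below 0.2 N and distance of each of jar, tin, mill from where it was at the start of the episode below 0.015 m and contact force between the fingers and jar below 0.2 N and contact force between the fingers and tin below 0.2 N and contact force between the fingers and mill below 0.2 N); the robot touches nothing.
It fails at once if the toast or the mug is shifted by more than 25 mm (distance of any of toast, mug from where it was at the start of the episode above 0.025 m).
It fails at once if the pot, jar, tin or mill is tipped by more than 0.5 rad (angle between any of pot, jar, tin, mill's own z axis and vertical above 0.5 rad).
It also fails if it takes over 144 s, if anything falls off the work surface, if the arm or the gripper's body presses on something with over 40 N, if the wrist force passes 120 N, or if a joint passes its speed limit or range.

## Working session

There is one attempt and no reset: what is moved stays moved. The work goes in short steps, Python scripts to look and compute and a tool call to move; the robot and the scene stay as the last step left them, time stands still between calls to the robot, and variables do not carry over. Pictures are saved under pics/ and viewed, at most 14 in all, crops included, and the job is handed in when it is done.

Besides the shell and the picture viewer there is one more tool, called after ">>>" as name(argument=value, ...), one argument or row to a line, values as JSON. step_arm: Moves the arm, as the interface text tells. Its arguments: {"type":"object","properties":{"commands":{"type":"array"}},"required":["commands"]}

```bash
mkdir -p pics
cat > h.py <<'E'
import numpy as np, cv2
from cell import ctrl
def grab(n):
    d=ctrl.get_image(n); im=d["image"]; h=im.shape[0]
    d["f"]=h/2/np.tan(np.radians(d["vfov"])/2)
    v,u=np.mgrid[0:h,0:im.shape[1]]
    z=d["range_z"]; c=np.stack([(u-d["cx"])*z/d["f"],(v-d["cy"])*z/d["f"],z],-1)
    T=np.linalg.inv(d["world_to_cam"]); d["P"]=c@T[:3,:3].T+T[:3,3]; d["P"][z<=0]=np.nan; d["T"]=T
    return d
def save(d,fn): cv2.imwrite("pics/"+fn,cv2.cvtColor(d["image"],cv2.COLOR_RGB2BGR))
E
python3 - <<'E'
from h import *
for n in("top","scene"):
    d=grab(n); save(d,n+"0.png"); np.savez(n+"0.npz",P=d["P"],image=d["image"]); print(n,d["T"][:3,3],d["f"],d["cx"],d["cy"])
s=ctrl.read_state(); print(s["clock"],s["eef_pos"],s["tool_rot"],s["width"])
E
```

```text
top [ 357.79522548    6.64872609 1096.18722794] 449.9847232264498 320.17019308936295 192.19511177021948
scene [1165.76947287 -369.01042013  849.16675489] 415.030222023639 323.0626014669974 189.58891573390608
0.1 [ 164.9829621  -628.17374523  230.477539  ] [-3.13994399e+00  3.45066884e-05  2.56799125e-01] 85.32565548727734
```

View pics/top0.png

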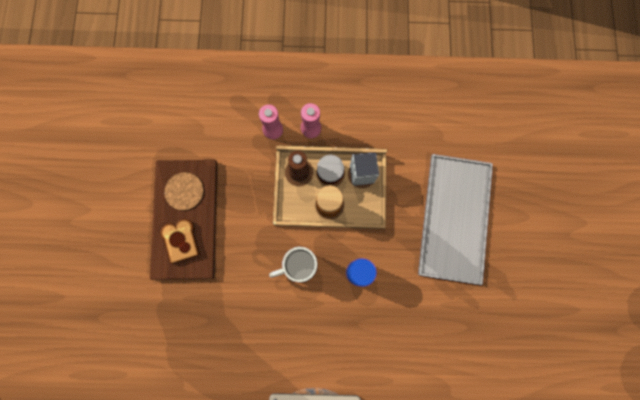

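View pics/scene0.png

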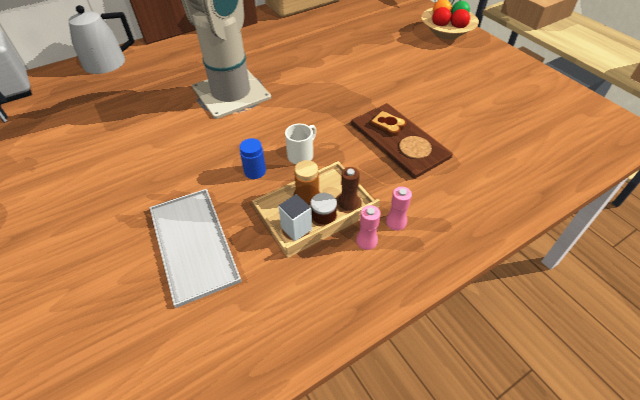

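The top view shows the caddy at (330,188): mill at (299,165), pot at (330,168), tin at (364,168) and jar at (330,202). The mat is at (184,191), toast at (180,242), tray at (457,220), mug at (299,265) and decoys behind and right-front. Next I'll take positions from the depth image.

Run:
```python
from h import *
for n in("top0","scene0"):
    f=np.load(n+".npz"); P=f["P"]; im=f["image"]; hsv=cv2.cvtColor(im,cv2.COLOR_RGB2HSV)
    print(n)
    x,y,z=P[...,0],P[...,1],P[...,2]
    def comp(name,mask,xl,yl):
        m=(mask&(x>xl[0])&(x<xl[1])&(y>yl[0])&(y<yl[1])).astype(np.uint8)
        k,l,s,c=cv2.connectedComponentsWithStats(m)
        for i in range(1,k):
            if s[i,4]>12:
                p=P[l==i]; hull=p[:,:2].astype(np.float32)
                (cx,cy),(w,h),a=cv2.minAreaRect(hull); (ex,ey),r=cv2.minEnclosingCircle(hull)
                print(name,s[i,4],"mean",p.mean(0).round(1),"rect",np.round([cx,cy,w,h,a],1),"circ",np.round([ex,ey,r],1))
    cad=((330,620),(-170,170))
    comp("z>95",(z>96)&(z<118),*cad)
    comp("z>118",(z>118)&(z<140),*cad)
    comp("z55-70",(z>57)&(z<67),(380,520),(-60,60))
    comp("mug z",(z>80)&(z<95),(100,330),(-150,150))
    comp("board",(z>14)&(z<30)&(x>0),(150,520),(200,500))
    comp("mat",(z>22)&(z<29)&(hsv[...,2]>110),(150,520),(200,500))
    comp("tray",(z>3)&(z<20)&(hsv[...,1]<60),(100,520),(-520,-180))
    comp("backwall",(z>36)&(z<47),(440,560),(-170,170))
```

```text
top0
z>95 45 mean [603.6  50.5 107.1] rect [607.3  50.4  16.4  41.8  10.7] circ [615.3  51.9  20.9]
z>95 295 mean [ 605.6 -102.8  101.6] rect [ 6.049e+02 -1.049e+02  3.010e+01  5.740e+01  1.000e-01] circ [ 608.4 -104.7   30.3]
z>95 531 mean [536.4 -21.6 109.8] rect [537.  -21.2  57.2  55.8   1.8] circ [537.2 -21.6  29.2]
z>95 544 mean [377.3 -97.8 100.1] rect [377.5 -97.8  55.5  56.7  28.2] circ [377.6 -97.9  28.7]
z>118 153 mean [610.8  52.4 125. ] rect [6.095e+02 5.230e+01 2.040e+01 4.240e+01 2.000e-01] circ [617.1  52.4  21.2]
board 3301 mean [433.1 320.8  19.8] rect [437.  323.6 169.9 151.3   2.5] circ [436.5 325.  111.7]
mat 21 mean [518.4 332.7  25.2] rect [518.1 335.1   3.1  29.8   0.8] circ [518.4 335.1  14.9]
tray 3872 mean [ 441.8 -327.     7.2] rect [ 447.1 -325.4  151.6  163.7   82.8] circ [ 448.1 -324.5  109.7]
scene0
z>95 275 mean [381.1 -96.6 100.3] rect [378.5 -95.8  55.7  58.3  65.1] circ [379.3 -95.   30. ]
z>95 384 mean [543.1 -22.3 108.7] rect [539.4 -20.4  56.8  55.9  77.5] circ [539.6 -20.   29.2]
z>95 195 mean [ 607.7 -103.6  102.3] rect [ 608.4 -103.9   27.7   54.8    7.7] circ [ 608.2 -103.5   29.1]
z>118 67 mean [612.2  52.1 125.4] rect [610.6  53.1  39.7  18.4  89.6] circ [616.2  53.1  19.9]
z55-70 62 mean [418.   24.4  61.9] rect [415.1  26.7  64.7  20.   54.3] circ [408.6  31.4  32.4]
board 1242 mean [443.1 315.1  20.3] rect [437.6 326.  169.4 154.4   2.1] circ [436.6 327.6 109.8]
tray 2994 mean [ 444.1 -326.5    7.3] rect [ 446.8 -324.6  151.9  164.2   82.6] circ [ 445.4 -327.   108.5]
backwall 27 mean [548.6 -46.8  41.5] rect [545.7 -47.5  29.9   6.9  17. ] circ [545.1 -45.3  15. ]
```

My x windows were off because the scene lies farther out, so I'll redo this with a wider window.

Run:
```python
from h import *
for n in("top0","scene0"):
    f=np.load(n+".npz"); P=f["P"]; im=f["image"]; hsv=cv2.cvtColor(im,cv2.COLOR_RGB2HSV)
    print(n)
    x,y,z=P[...,0],P[...,1],P[...,2]
    def comp(name,mask,xl,yl,mn=25):
        m=(mask&(x>xl[0])&(x<xl[1])&(y>yl[0])&(y<yl[1])).astype(np.uint8)
        k,l,s,c=cv2.connectedComponentsWithStats(m)
        for i in range(1,k):
            if s[i,4]>mn:
                p=P[l==i]; hull=p[:,:2].astype(np.float32)
                (cx,cy),(w,h),a=cv2.minAreaRect(hull); (ex,ey),r=cv2.minEnclosingCircle(hull)
                print(name,s[i,4],"mean",p.mean(0).round(1),"rect",np.round([cx,cy,w,h,a],1),"circ",np.round([ex,ey,r],1))
    comp("z>96",(z>96)&(z<116),(480,760),(-180,180))
    comp("z>118",(z>118)&(z<135),(480,760),(-180,180),8)
    comp("pot",(z>57)&(z<67)&(hsv[...,1]<60),(520,720),(-80,80))
    comp("mug z",(z>80)&(z<95),(300,480),(-50,180))
    comp("board",(z>14)&(z<30),(250,800),(230,480))
    comp("mat",(z>20)&(z<29)&(hsv[...,2]>110),(450,720),(200,500))
    comp("toast",(z>30)&(z<48),(250,620),(230,500))
    comp("tray",(z>3)&(z<20)&(hsv[...,1]<60),(200,800),(-580,-180))
    comp("backwall",(z>36)&(z<47),(620,760),(-220,220))
    comp("caddyrim",(z>17)&(z<27),(450,760),(-220,220),150)
    comp("decoys",(z>100),(690,900),(-100,300))
    if n=="top0":
        m=((z>17)&(x>450)&(x<760)&(abs(y)<220)&(x<690)).astype(np.uint8)
```

```text
top0
z>96 225 mean [727.  122.9 111.7] rect [730.  123.9  43.1  42.   45.1] circ [730.3 123.9  22.1]
z>96 225 mean [733.1  26.6 111.6] rect [735.7  27.2  42.9  42.3  60.3] circ [736.3  27.8  22.4]
z>96 550 mean [ 618.2 -102.3  101.9] rect [ 619.  -102.6   55.7   56.2    8.4] circ [ 619.6 -103.    37. ]
z>96 41 mean [603.9  49.9 106.1] rect [607.3  50.4  16.4  41.8  10.7] circ [615.3  51.9  20.9]
z>96 531 mean [536.4 -21.6 109.8] rect [537.  -21.2  57.2  55.8   1.8] circ [537.2 -21.6  29.2]
z>118 38 mean [730.7 124.4 120.2] rect [730.4 123.7  17.8  14.    2. ] circ [730.7 123.9   9.4]
z>118 43 mean [736.8  26.9 120.4] rect [737.   26.7  15.6  16.1   1.2] circ [736.8  27.1   8.9]
z>118 291 mean [619.6  52.7 124.9] rect [620.2  52.7  43.1  41.6  86.1] circ [620.7  52.9  21.8]
pot 539 mean [618.4 -23.   62.1] rect [619.5 -23.5  63.1  59.4   1.2] circ [619.2 -22.8  31.9]
mug z 203 mean [392.   41.9  89.4] rect [391.8  41.5  74.3  72.9   1.5] circ [391.3  41.4  37.9]
board 6249 mean [502.2 324.1  20.7] rect [496.8 326.2 289.7 151.3   2.5] circ [496.  326.4 160.5]
mat 1109 mean [561.3 330.7
[... 2638 characters left out ...]
all 67 mean [643.2 -32.7  41.3] rect [641.2 -29.1  58.5  22.1  69.3] circ [631.2 -25.3  29.3]
backwall 52 mean [742.4 114.7  41.5] rect [740.5 116.   39.9  20.4  40. ] circ [734.4 123.3  20. ]
backwall 67 mean [ 644.  -106.9   41.7] rect [ 644.1 -105.2   61.2   25.6   68.2] circ [ 632.8 -100.7   30.6]
backwall 52 mean [749.   18.5  41.4] rect [747.5  20.9  38.6  17.5  49. ] circ [742.   25.7  19.4]
caddyrim 515 mean [ 587.4 -105.3   21.8] rect [581.9 -53.9 209.6 193.1  89.6] circ [583.2 -53.2 140.4]
decoys 270 mean [736.3 121.6 113.2] rect [733.8 124.7  42.7  41.4  85.4] circ [733.  124.4  22.5]
decoys 296 mean [742.2  25.1 113.4] rect [739.6  27.5  42.3  42.8  20.4] circ [738.6  27.2  22.5]
```

Both views agree within about 3 mm and match the caddy layout: jar (538,-21), tin (620.5,-102.5, yaw 0.148), mill (622,53), pot (620,-23), mat (563.5,332). The tray is at (516.5,-334), yaw -0.13. First I'll bring the tool to yaw 0, on the way towards the jar.

>>> step_arm(
  commands=[33.5, -32, 0, 0, 0, 0.257, 1, 33.5, -32, 0, 0, 0, 0.257, 1, 33.5, -32, 0, 0, 0, 0.257, 1, 33.5, -32, 0, 0, 0, 0.257, 1, 33.5, -32, 0, 0, 0, 0.257, 1, 33.5, -32, 0, 0, 0, 0.257, 1, 33.5, -32, 0, 0, 0, 0.257, 1, 33.5, -32, 0, 0, 0, 0.257, 1, 33.5, -32, 0, 0, 0, 0.257, 1, 33.5, -32, 0, 0, 0, 0.257, 1],
)

```text
clock: 1.1
eef_pos: [410.7, -228.3, 231.1]
tool_rot: [-3.139, -0.001, 0.009]
force: [0.3, -0.4, 0.7]
width: 85.4
gripper_force: 0.0
```

>>> step_arm(
  commands=[12.8, -20.7, 3, 0, 0, 0, 1, 12.8, -20.7, 3, 0, 0, 0, 1, 12.8, -20.7, 3, 0, 0, 0, 1, 12.8, -20.7, 3, 0, 0, 0, 1, 12.8, -20.7, 3, 0, 0, 0, 1, 12.8, -20.7, 3, 0, 0, 0, 1, 12.8, -20.7, 3, 0, 0, 0, 1, 12.8, -20.7, 3, 0, 0, 0, 1],
)

```text
clock: 1.9
eef_pos: [535.1, -28.9, 201.1]
tool_rot: [3.14, 0.001, -0.002]
force: [0.4, -1.0, -0.9]
width: 85.6
gripper_force: 0.0
```

Run:
```python
from h import *
s=ctrl.read_state(); print(s["eef_pos"],s["tool_rot"],s["qpos"].round(2) if hasattr(s["qpos"],"round") else s["qpos"])
d=grab("wrist"); save(d,"w1.png"); P=d["P"]; x,y,z=np.moveaxis(P,-1,0)
for nm,lo,hi in(("jar",104,116),("pot",57,67)):
    m=(z>lo)&(z<hi)&(abs(y+22)<45)&(x>490)&(x<660)
    p=P[m]; print(nm,len(p)); 
    if len(p)>20: print(cv2.minEnclosingCircle(p[:,:2].astype(np.float32)),p.mean(0))
```

```text
[535.11010291 -28.87096225 201.13492444] [ 3.14046439e+00  1.11299126e-03 -2.18241491e-03] [-0.04  0.5   0.05  1.87 -0.04  0.77 -1.54]
jar 4831
((540.19677734375, -20.853105545043945), 28.945241928100586) [541.49935886 -20.91624616 110.54353879]
pot 5583
((600.5419311523438, -31.218629837036133), 54.6749382019043) [621.51144144 -22.25915759  62.52263711]
```

View pics/w1.png

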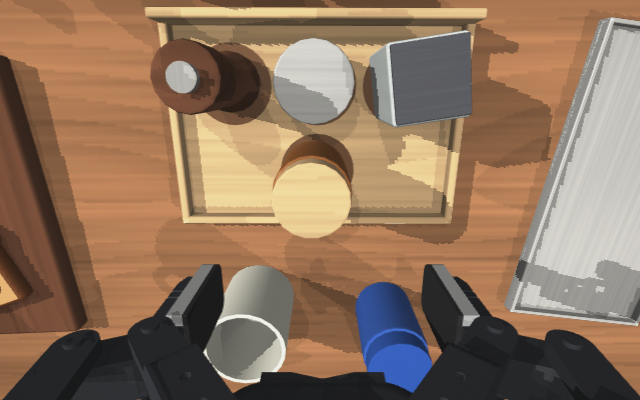

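The wrist view confirms the wooden-lid jar at (312,200), which gives (540,-21). Going down on it.

>>> step_arm(
  commands=[0.4, -0.7, 0, 0, 0, 0, 1, 0.4, -0.7, 0, 0, 0, 0, 1, 0.4, -0.7, 4, 0, 0, 0, 1, 0.4, -0.7, 7, 0, 0, 0, 1, 0.4, -0.7, 10, 0, 0, 0, 1, 0.4, -0.7, 12, 0, 0, 0, 1, 0.4, -0.7, 14.5, 0, 0, 0, 1, 0.4, -0.7, 14.5, 0, 0, 0, 1, 0.4, -0.7, 14.5, 0, 0, 0, 1],
)

```text
clock: 2.85
eef_pos: [539.9, -20.4, 56.5]
tool_rot: [3.142, 0.0, -0.001]
force: [0.5, -0.4, 0.2]
width: 85.4
gripper_force: 0.0
```

>>> step_arm(
  commands=[0, 0, 0, 0, 0, 0, 0, 0, 0, 0, 0, 0, 0, 0, 0, 0, 0, 0, 0, 0, 0, 0, 0, 0, 0, 0, 0, 0, 0, 0, 0, 0, 0, 0, 0, 0, 0, 0, 0, 0, 0, 0, 0, 0, 0, 0, 0, 0, 0, 0, 0, 0, 0, 0, 0, 0, 0, 0, 0, 0, 0, 0, 0, 0, 0, 0, 0, 0, 0, 0],
)

```text
clock: 3.85
eef_pos: [541.0, -20.4, 58.1]
tool_rot: [3.141, -0.003, -0.0]
force: [-1.2, -0.2, 5.2]
width: 60.5
gripper_force: 64.1
```

>>> step_arm(
  commands=[0, 0, -1, 0, 0, 0, 0, 0, 0, -3, 0, 0, 0, 0, 0, 0, -6, 0, 0, 0, 0, 0, 0, -9, 0, 0, 0, 0, 0, 0, -12, 0, 0, 0, 0, 0, 0, -14, 0, 0, 0, 0, 0, 0, -14, 0, 0, 0, 0, 0, 0, -14, 0, 0, 0, 0],
)

```text
clock: 4.65
eef_pos: [539.6, -20.1, 196.5]
tool_rot: [-3.142, -0.0, -0.0]
force: [0.4, 0.3, -2.2]
width: 60.7
gripper_force: 65.5
```

>>> step_arm(
  commands=[-1, 3, 0, 0, 0, 0, 0, -2.5, 7, 0, 0, 0, 0, 0, -4, 11, 0, 0, 0, 0, 0, -5.5, 15, 0, 0, 0, 0, 0, -7, 19, 0, 0, 0, 0, 0, -8.5, 23, 0, 0, 0, 0, 0, -10, 27, 0, 0, 0, 0, 0, -11, 29.5, 0, 0, 0, 0, 0, -11.2, 30.2, 0, 0, 0, 0, 0, -11.2, 30.2, 0, 0, 0, 0, 0],
)

```text
clock: 5.65
eef_pos: [426.5, -322.6, 194.9]
tool_rot: [-3.14, 0.002, -0.003]
force: [0.6, 0.2, -2.2]
width: 60.6
gripper_force: 65.8
```

>>> step_arm(
  commands=[0, 0, 2, 0, 0, 0, 0, 0, 0, 5, 0, 0, 0, 0, 0, 0, 8, 0, 0, 0, 0, 0, 0, 11, 0, 0, 0, 0, 0, 0, 12.5, 0, 0, 0, 0, 0, 0, 13.5, 0, 0, 0, 0, 0, 0, 14, 0, 0, 0, 0, 0, 0, 14.2, 0, 0, 0, 0, 0, 0, 14.3, 0, 0, 0, 0, 0, 0, 14.3, 0, 0, 0, 0],
)

```text
clock: 6.65
eef_pos: [428.5, -322.1, 54.2]
tool_rot: [3.141, -0.002, 0.0]
force: [0.2, 0.6, -1.7]
width: 61.0
gripper_force: 66.0
```

>>> step_arm(
  commands=[0, 0, 0.1, 0, 0, 0, 0, 0, 0, 0.2, 0, 0, 0, 0, 0, 0, 0.2, 0, 0, 0, 0, 0, 0, 0.2, 0, 0, 0, 1, 0, 0, 0.2, 0, 0, 0, 1, 0, 0, 0.2, 0, 0, 0, 1, 0, 0, 0.2, 0, 0, 0, 1, 0, 0, 0.2, 0, 0, 0, 1],
)

```text
clock: 7.45
eef_pos: [427.8, -322.2, 51.2]
tool_rot: [3.142, 0.0, -0.0]
force: [-0.2, 0.6, -0.3]
width: 85.4
gripper_force: 0.0
```

>>> step_arm(
  commands=[0, 0, -1, 0, 0, 0, 1, 0, 0, -4, 0, 0, 0, 1, 0, 0, -8, 0, 0, 0, 1, 0, 0, -12, 0, 0, 0, 1, 0, 0, -14, 0, 0, 0, 1, 0, 0, -14, 0, 0, 0, 1],
)

```text
clock: 8.05
eef_pos: [429.6, -323.5, 195.1]
tool_rot: [3.137, -0.006, -0.0]
force: [-0.1, -0.1, -1.5]
width: 85.5
gripper_force: 0.0
```

>>> step_arm(
  commands=[1.5, -2, 0, 0, 0, 0, 1, 5, -6, 0, 0, 0, 0, 1, 8, -9.5, 0, 0, 0, -0.1, 1, 11, -13, 0, 0, 0, -0.148, 1, 14, -16.5, 0, 0, 0, -0.148, 1, 17, -19.5, 0, 0, 0, -0.148, 1, 19, -21.5, 0, 0, 0, -0.148, 1, 19.3, -22, 0, 0, 0, -0.148, 1, 19.3, -22, 0, 0, 0, -0.148, 1, 19.3, -22, 0, 0, 0, -0.148, 1],
)

```text
clock: 9.05
eef_pos: [619.4, -103.8, 190.7]
tool_rot: [3.141, 0.002, 0.146]
force: [0.3, -0.0, -0.2]
width: 85.1
gripper_force: 0.0
```

Run:
```python
from h import *
d=grab("wrist"); P=d["P"]; x,y,z=np.moveaxis(P,-1,0)
s=ctrl.read_state(); print(s["eef_pos"],s["tool_rot"])
for nm,lo,hi,a,b in(("tin",96,108,-145,-62),("pot",57,67,-60,15)):
    m=(z>lo)&(z<hi)&(y>a)&(y<b)&(x>560)&(x<690)
    p=P[m].astype(np.float32); print(nm,len(p),cv2.minAreaRect(p[:,:2]),p.mean(0))
d=grab("top"); P=d["P"]; x,y,z=np.moveaxis(P,-1,0); m=(z>95)&(z<112)&(x>370)&(x<490)&(y<-260)&(y>-380)
p=P[m].astype(np.float32); print("jar",len(p),cv2.minEnclosingCircle(p[:,:2]),p.mean(0))
```

```text
[ 619.49452163 -104.21996745  190.94521131] [3.14068965e+00 1.85384490e-03 1.45295789e-01]Traceback (most recent call last):
  File "<stdin>", line 6, in <module>
cv2.error: OpenCV(4.12.0) /io/opencv/modules/imgproc/src/convhull.cpp:143: error: (-215:Assertion failed) total >= 0 && (depth == CV_32F || depth == CV_32S) in function 'convexHull'
```

>>> step_arm(
  commands=[0.1, -0.1, 3, 0, 0, 0, 1, 0.1, -0.1, 6, 0, 0, 0, 1, 0.1, -0.1, 9, 0, 0, 0, 1, 0.1, -0.1, 11, 0, 0, 0, 1, 0.1, -0.1, 12.3, 0, 0, 0, 1, 0.1, -0.1, 12.3, 0, 0, 0, 1, 0.1, -0.1, 12.3, 0, 0, 0, 1],
)

```text
clock: 9.8
eef_pos: [622.0, -101.9, 69.1]
tool_rot: [3.141, -0.001, 0.147]
force: [-0.0, -0.9, -0.3]
width: 85.5
gripper_force: 0.0
```

>>> step_arm(
  commands=[0, 0, 0, 0, 0, 0, 0, 0, 0, 0, 0, 0, 0, 0, 0, 0, 0, 0, 0, 0, 0, 0, 0, 0, 0, 0, 0, 0, 0, 0, 0, 0, 0, 0, 0, 0, 0, 0, 0, 0, 0, 0, 0, 0, 0, 0, 0, 0, 0, 0, 0, 0, 0, 0, 0, 0, 0, 0, 0, 0, 0, 0, 0, 0, 0, 0, 0, 0, 0, 0],
)

```text
clock: 10.8
eef_pos: [622.9, -101.5, 69.9]
tool_rot: [3.14, -0.003, 0.148]
force: [0.1, -0.7, 7.0]
width: 55.1
gripper_force: 64.6
```

>>> step_arm(
  commands=[0, 0, -1, 0, 0, 0, 0, 0, 0, -3, 0, 0, 0, 0, 0, 0, -6, 0, 0, 0, 0, 0, 0, -9, 0, 0, 0, 0, 0, 0, -12, 0, 0, 0, 0, 0, 0, -14, 0, 0, 0, 0, 0, 0, -14, 0, 0, 0, 0, 0, 0, -14, 0, 0, 0, 0],
)

```text
clock: 11.6
eef_pos: [621.1, -100.7, 207.9]
tool_rot: [-3.141, 0.001, 0.148]
force: [0.2, 0.0, -3.0]
width: 55.0
gripper_force: 64.3
```

>>> step_arm(
  commands=[-1.5, 2, 0, 0, 0, 0, 0, -4, 6, 0, 0, 0, 0.05, 0, -6.5, 10, 0, 0, 0, 0.1, 0, -9, 14, 0, 0, 0, 0.148, 0, -11.5, 18, 0, 0, 0, 0.148, 0, -13.5, 21, 0, 0, 0, 0.148, 0, -13.8, 21.5, 0, 0, 0, 0.148, 0, -13.8, 21.5, 0, 0, 0, 0.148, 0, -13.8, 21.5, 0, 0, 0, 0.148, 0],
)

```text
clock: 12.5
eef_pos: [517.2, -331.8, 207.0]
tool_rot: [-3.139, 0.001, 0.001]
force: [-0.1, -0.6, -2.8]
width: 54.9
gripper_force: 64.4
```

>>> step_arm(
  commands=[0, 0, 2, 0, 0, 0, 0, 0, 0, 5, 0, 0, 0, 0, 0, 0, 8, 0, 0, 0, 0, 0, 0, 11, 0, 0, 0, 0, 0, 0, 12.5, 0, 0, 0, 0, 0, 0, 13.5, 0, 0, 0, 0, 0, 0, 14, 0, 0, 0, 0, 0, 0, 14.2, 0, 0, 0, 0, 0, 0, 14.2, 0, 0, 0, 0],
)

```text
clock: 13.4
eef_pos: [517.5, -334.3, 67.1]
tool_rot: [3.141, -0.001, -0.0]
force: [0.2, 0.6, -2.0]
width: 54.9
gripper_force: 64.3
```

>>> step_arm(
  commands=[0, 0, 0.1, 0, 0, 0, 0, 0, 0, 0.2, 0, 0, 0, 0, 0, 0, 0.2, 0, 0, 0, 0, 0, 0, 0.2, 0, 0, 0, 1, 0, 0, 0.2, 0, 0, 0, 1, 0, 0, 0.2, 0, 0, 0, 1, 0, 0, 0.2, 0, 0, 0, 1, 0, 0, 0.2, 0, 0, 0, 1],
)

```text
clock: 14.2
eef_pos: [516.9, -334.0, 64.2]
tool_rot: [-3.142, 0.0, -0.0]
force: [0.2, 0.9, 0.5]
width: 85.3
gripper_force: 0.0
```

>>> step_arm(
  commands=[0, 0, -1, 0, 0, 0, 1, 0, 0, -4, 0, 0, 0, 1, 0, 0, -8, 0, 0, 0, 1, 0, 0, -12, 0, 0, 0, 1, 0, 0, -14, 0, 0, 0, 1, 0, 0, -14, 0, 0, 0, 1],
)

```text
clock: 14.8
eef_pos: [518.9, -335.4, 208.9]
tool_rot: [3.137, -0.007, -0.0]
force: [0.5, -0.7, 0.6]
width: 85.4
gripper_force: 0.0
```

>>> step_arm(
  commands=[0.7, -2.5, 0, 0, 0, 0, 1, 2, -7, 0, 0, 0, 0, 1, 3.2, -11.5, 0, 0, 0, 0, 1, 4.4, -16, 0, 0, 0, 0, 1, 5.6, -20.5, 0, 0, 0, 0, 1, 6.8, -25, 0, 0, 0, 0, 1, 8, -29.5, 0, 0, 0, 0, 1, 9.2, -34, 0, 0, 0, 0, 1, 10.3, -38, 0, 0, 0, 0, 1, 10.5, -38.7, 0, 0, 0, 0, 1],
)

```text
clock: 15.8
eef_pos: [622.1, 61.3, 203.5]
tool_rot: [-3.137, 0.001, 0.009]
force: [0.3, 0.5, 0.1]
width: 85.5
gripper_force: 0.0
```

Run:
```python
from h import *
s=ctrl.read_state(); print(s["eef_pos"],s["tool_rot"])
d=grab("wrist"); P=d["P"]; x,y,z=np.moveaxis(P,-1,0); save(d,"w2.png")
def m(nm,lo,hi,xa,xb,ya,yb):
    k=(z>lo)&(z<hi)&(x>xa)&(x<xb)&(y>ya)&(y<yb); p=np.ascontiguousarray(P[k][:,:2],dtype=np.float32); print(nm,len(p))
    if len(p)>5: print(cv2.minEnclosingCircle(p),P[k].mean(0))
m("mill",119,136,570,670,10,100); m("pot",57,67,570,670,-65,15)
d=grab("top"); P=d["P"]; x,y,z=np.moveaxis(P,-1,0); save(d,"top1.png")
m("jar",95,112,370,480,-380,-260); m("tin",90,102,470,570,-390,-270)
```

```text
[622.08896419  61.26991234 203.46464165] [-3.13684854e+00  5.96997022e-04  8.78201904e-03]
mill 2964
((623.8028564453125, 53.75046157836914), 21.742082595825195) [625.39328196  53.86454348 125.5827496 ]
pot 4167
((622.1569213867188, -22.153959274291992), 31.939796447753906) [623.47567351 -21.46373862  62.57868426]
jar 569
((424.8439025878906, -322.41973876953125), 28.916645050048828) [ 424.60634003 -321.24475885  105.89822614]
tin 592
((514.2796020507812, -334.1363220214844), 37.234127044677734) [ 513.48817441 -333.64037944   97.35948782]
```

View pics/w2.png

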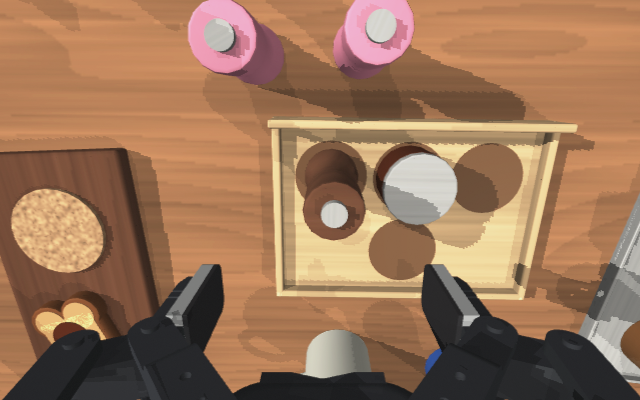

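Wrist view: mill head at (334,210), giving (623,53.5). The emptied rounds at (488,178) and (402,250) are visible. The jar and tin stand well in the tray. Taking the mill.

>>> step_arm(
  commands=[0.1, 0, 0, 0, 0, 0, 1, 0.1, 0, 0, 0, 0, 0, 1, 0.1, 0, 3, 0, 0, 0, 1, 0.1, 0, 6, 0, 0, 0, 1, 0.1, 0, 9, 0, 0, 0, 1, 0.1, 0, 11, 0, 0, 0, 1, 0.1, 0, 12, 0, 0, 0, 1, 0.1, 0, 12, 0, 0, 0, 1, 0.1, 0, 12, 0, 0, 0, 1],
)

```text
clock: 16.8
eef_pos: [623.7, 52.2, 85.2]
tool_rot: [3.141, -0.001, -0.001]
force: [0.7, -0.3, 0.3]
width: 85.0
gripper_force: 0.0
```

>>> step_arm(
  commands=[0, 0, 0, 0, 0, 0, 0, 0, 0, 0, 0, 0, 0, 0, 0, 0, 0, 0, 0, 0, 0, 0, 0, 0, 0, 0, 0, 0, 0, 0, 0, 0, 0, 0, 0, 0, 0, 0, 0, 0, 0, 0, 0, 0, 0, 0, 0, 0, 0, 0, 0, 0, 0, 0, 0, 0, 0, 0, 0, 0, 0, 0, 0, 0, 0, 0, 0, 0, 0, 0],
)

```text
clock: 17.8
eef_pos: [623.6, 53.3, 85.4]
tool_rot: [-3.141, -0.002, -0.0]
force: [-0.4, -0.3, 6.0]
width: 43.1
gripper_force: 60.6
```

>>> step_arm(
  commands=[0, 0, -1, 0, 0, 0, 0, 0, 0, -3, 0, 0, 0, 0, 0, 0, -6, 0, 0, 0, 0, 0, 0, -9, 0, 0, 0, 0, 0, 0, -12, 0, 0, 0, 0, 0, 0, -13, 0, 0, 0, 0, 0, 0, -13, 0, 0, 0, 0],
)

```text
clock: 18.5
eef_pos: [623.7, 53.0, 215.7]
tool_rot: [-3.141, -0.003, -0.0]
force: [0.5, 0.6, -3.4]
width: 42.9
gripper_force: 61.3
```

>>> step_arm(
  commands=[-0.1, 2.5, 0, 0, 0, 0, 0, -0.3, 7, 0, 0, 0, 0, 0, -0.5, 11.5, 0, 0, 0, 0, 0, -0.7, 16, 0, 0, 0, 0, 0, -1, 20.5, 0, 0, 0, 0, 0, -1.2, 25, 0, 0, 0, 0, 0, -1.4, 29.5, 0, 0, 0, 0, 0, -1.6, 34, 0, 0, 0, 0, 0, -1.8, 38, 0, 0, 0, 0, 0, -1.8, 39.9, 0, 0, 0, 0, 0],
)

```text
clock: 19.5
eef_pos: [601.4, -351.6, 211.4]
tool_rot: [3.14, 0.005, -0.006]
force: [-0.6, -0.3, -2.9]
width: 42.9
gripper_force: 61.6
```

>>> step_arm(
  commands=[0, 0, 0, 0, 0, 0, 0, 0, 0, 1, 0, 0, 0, 0, 0, 0, 4, 0, 0, 0, 0, 0, 0, 7, 0, 0, 0, 0, 0, 0, 10, 0, 0, 0, 0, 0, 0, 12, 0, 0, 0, 0, 0, 0, 13, 0, 0, 0, 0, 0, 0, 13.2, 0, 0, 0, 0, 0, 0, 13.3, 0, 0, 0, 0, 0, 0, 13.3, 0, 0, 0, 0],
)

```text
clock: 20.5
eef_pos: [605.5, -344.4, 81.5]
tool_rot: [-3.141, -0.001, 0.001]
force: [0.4, 0.0, -0.1]
width: 42.7
gripper_force: 62.1
```

>>> step_arm(
  commands=[0, 0, 0.1, 0, 0, 0, 0, 0, 0, 0.1, 0, 0, 0, 0, 0, 0, 0.1, 0, 0, 0, 1, 0, 0, 0.1, 0, 0, 0, 1, 0, 0, 0.1, 0, 0, 0, 1, 0, 0, 0.1, 0, 0, 0, 1, 0, 0, 0.1, 0, 0, 0, 1, 0, 0, 0.1, 0, 0, 0, 1],
)

```text
clock: 21.3
eef_pos: [604.9, -346.1, 80.2]
tool_rot: [3.142, 0.0, -0.0]
force: [0.2, -0.6, 1.1]
width: 85.0
gripper_force: 0.0
```

>>> step_arm(
  commands=[0, 0, -1, 0, 0, 0, 1, 0, 0, -4, 0, 0, 0, 1, 0, 0, -8, 0, 0, 0, 1, 0, 0, -12, 0, 0, 0, 1, 0, 0, -13, 0, 0, 0, 1, 0, 0, -13, 0, 0, 0, 1],
)

```text
clock: 21.9
eef_pos: [606.2, -346.8, 213.5]
tool_rot: [3.139, -0.005, -0.0]
force: [-0.6, -0.2, 0.7]
width: 85.4
gripper_force: 0.0
```

>>> step_arm(
  commands=[0.1, -2.5, 0, 0, 0, 0, 1, 0.3, -7, 0, 0, 0, 0, 1, 0.5, -11.5, 0, 0, 0, 0, 1, 0.8, -16, 0, 0, 0, 0, 1, 1, -20.5, 0, 0, 0, 0, 1, 1.3, -25, 0, 0, 0, 0, 1, 1.5, -29.5, 0, 0, 0, 0, 1, 1.7, -32, 0, 0, 0, 0, 1, 1.7, -32.4, 0, 0, 0, 0, 1, 1.7, -32.4, 0, 0, 0, 0, 1],
)

```text
clock: 22.9
eef_pos: [621.1, -21.6, 209.1]
tool_rot: [3.141, 0.002, 0.001]
force: [-0.1, 0.1, 0.0]
width: 85.4
gripper_force: 0.0
```

Run:
```python
from h import *
s=ctrl.read_state(); print(s["eef_pos"],s["tool_rot"])
def m(nm,lo,hi,xa,xb,ya,yb):
    k=(z>lo)&(z<hi)&(x>xa)&(x<xb)&(y>ya)&(y<yb); p=np.ascontiguousarray(P[k][:,:2],dtype=np.float32); print(nm,len(p))
    if len(p)>5: print(cv2.minEnclosingCircle(p),P[k].mean(0))
d=grab("wrist"); P=d["P"]; x,y,z=np.moveaxis(P,-1,0)
m("pot",57,67,570,670,-65,15)
d=grab("scene"); save(d,"s1.png"); P=d["P"]; x,y,z=np.moveaxis(P,-1,0)
m("jar",95,112,370,470,-380,-260); m("tin",90,102,475,570,-390,-270); m("mill",114,125,560,650,-390,-300)
```

```text
[621.08853361 -21.57637836 209.05117228] [3.14115274e+00 2.47416131e-03 1.44430964e-03]
pot 3999
((621.9489135742188, -22.27644157409668), 31.890243530273438) [623.32099037 -22.28083413  62.58557816]
jar 421
((427.56231689453125, -322.02410888671875), 30.292598724365234) [ 430.6797087  -321.65694642  105.53789684]
tin 525
((515.705810546875, -333.3952331542969), 37.256919860839844) [ 519.72448656 -334.23766581   97.49189423]
mill 259
((605.1986083984375, -342.958251953125), 21.908306121826172) [ 608.5519899  -343.13634373  120.17167971]
```

View pics/s1.png

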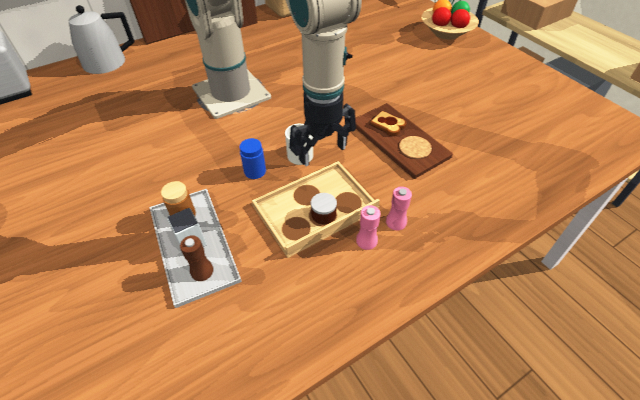

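Jar (175,190), tin (183,222) and mill (195,257) stand in the tray, and the pot at (323,208) is free. Taking the pot.

>>> step_arm(
  commands=[0, 0, 4, 0, 0, 0, 1, 0, 0, 8, 0, 0, 0, 1, 0, 0, 12, 0, 0, 0, 1, 0, 0, 15, 0, 0, 0, 1, 0, 0, 17.5, 0, 0, 0, 1, 0, 0, 18.5, 0, 0, 0, 1, 0, 0, 18.5, 0, 0, 0, 1, 0, 0, 18.5, 0, 0, 0, 1],
)

```text
clock: 23.8
eef_pos: [622.8, -23.2, 26.3]
tool_rot: [3.141, -0.002, -0.002]
force: [0.4, 0.6, 0.2]
width: 85.6
gripper_force: 0.0
```

>>> step_arm(
  commands=[0, 0, 0, 0, 0, 0, 0, 0, 0, 0, 0, 0, 0, 0, 0, 0, 0, 0, 0, 0, 0, 0, 0, 0, 0, 0, 0, 0, 0, 0, 0, 0, 0, 0, 0, 0, 0, 0, 0, 0, 0, 0, 0, 0, 0, 0, 0, 0, 0, 0, 0, 0, 0, 0, 0, 0, 0, 0, 0, 0, 0, 0, 0, 0, 0, 0, 0, 0, 0, 0],
)

```text
clock: 24.8
eef_pos: [623.2, -22.3, 27.4]
tool_rot: [3.141, -0.003, -0.0]
force: [-0.6, -0.2, 5.9]
width: 62.7
gripper_force: 65.5
```

>>> step_arm(
  commands=[0, 0, -1, 0, 0, 0, 0, 0, 0, -3, 0, 0, 0, 0, 0, 0, -6, 0, 0, 0, 0, 0, 0, -9, 0, 0, 0, 0, 0, 0, -12, 0, 0, 0, 0, 0, 0, -13, 0, 0, 0, 0, 0, 0, -13, 0, 0, 0, 0],
)

```text
clock: 25.5
eef_pos: [623.1, -22.0, 157.3]
tool_rot: [-3.142, -0.004, -0.0]
force: [1.0, 0.4, -1.4]
width: 62.5
gripper_force: 65.8
```

>>> step_arm(
  commands=[-0.4, -2.5, 0, 0, 0, 0, 0, -1.1, -7, 0, 0, 0, 0, 0, -1.9, -11.5, 0, 0, 0, 0, 0, -2.6, -16, 0, 0, 0, 0, 0, -3.3, -20.5, 0, 0, 0, 0, 0, -4.1, -25, 0, 0, 0, 0, 0, -4.8, -29.5, 0, 0, 0, 0, 0, -5.5, -33.5, 0, 0, 0, 0, 0, -5.8, -35.5, 0, 0, 0, 0, 0, -5.8, -35.5, 0, 0, 0, 0, 0],
)

```text
clock: 26.5
eef_pos: [561.3, 337.4, 153.3]
tool_rot: [-3.14, 0.003, 0.006]
force: [-0.2, 0.4, -0.4]
width: 63.3
gripper_force: 65.9
```

Run:
```python
from h import *
s=ctrl.read_state(); print(s["eef_pos"],s["tool_rot"])
d=grab("wrist"); save(d,"w3.png"); P=d["P"]; x,y,z=np.moveaxis(P,-1,0)
def m(nm,lo,hi,xa,xb,ya,yb):
    k=(z>lo)&(z<hi)&(x>xa)&(x<xb)&(y>ya)&(y<yb); p=np.ascontiguousarray(P[k][:,:2],dtype=np.float32); print(nm,len(p))
    if len(p)>5: print(cv2.minEnclosingCircle(p),P[k].mean(0))
m("mat",23.6,30,505,625,275,390)
b=(P[z>148])
k=(z>100)&(z<190); p=np.ascontiguousarray(P[k][:,:2],dtype=np.float32); print(len(p));
```

```text
[561.29144711 337.42792677 153.33271696] [-3.14048254  0.00314657  0.00610631]
mat 6792
((563.9059448242188, 330.81207275390625), 45.85448455810547) [576.44327295 329.66117291  25.65889118]
25792
```

View pics/w3.png

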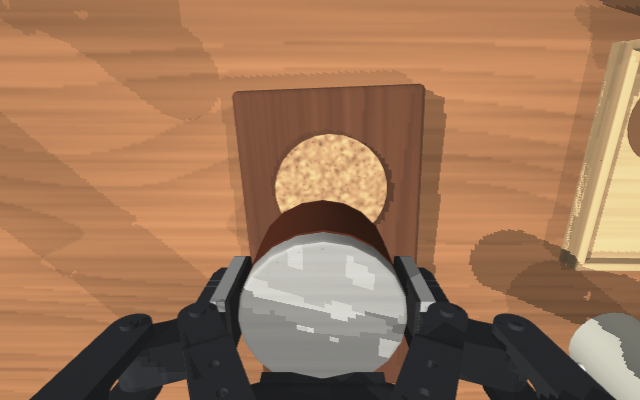

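The pot is held, and the mat at (331,187) measures (564,331) with the right radius. Lowering.

>>> step_arm(
  commands=[-0.1, 0.1, 0, 0, 0, 0, 0, -0.1, 0.1, 1, 0, 0, 0, 0, -0.1, 0.1, 4, 0, 0, 0, 0, -0.1, 0.1, 7, 0, 0, 0, 0, -0.1, 0.1, 9, 0, 0, 0, 0, -0.1, 0.1, 10.5, 0, 0, 0, 0, -0.1, 0.1, 11.2, 0, 0, 0, 0, -0.1, 0.1, 11.4, 0, 0, 0, 0, -0.1, 0.1, 11.5, 0, 0, 0, 0, -0.1, 0.1, 11.5, 0, 0, 0, 0],
)

```text
clock: 27.55
eef_pos: [562.6, 330.1, 42.4]
tool_rot: [3.14, 0.002, -0.002]
force: [-5.1, -3.2, 11.5]
width: 63.1
gripper_force: 67.2
```

>>> step_arm(
  commands=[0, 0, 0.1, 0, 0, 0, 0, 0, 0, 0.1, 0, 0, 0, 0, 0, 0, 0.1, 0, 0, 0, 0],
)

```text
clock: 27.85
eef_pos: [562.6, 330.0, 42.4]
tool_rot: [3.14, 0.001, -0.002]
force: [-7.8, -5.2, 18.3]
width: 62.3
gripper_force: 67.9
```

>>> step_arm(
  commands=[0, 0, -0.1, 0, 0, 0, 0, 0, 0, -0.2, 0, 0, 0, 0, 0, 0, -0.2, 0, 0, 0, 1, 0, 0, -0.2, 0, 0, 0, 1, 0, 0, -0.2, 0, 0, 0, 1, 0, 0, -0.2, 0, 0, 0, 1, 0, 0, -0.2, 0, 0, 0, 1],
)

```text
clock: 28.55
eef_pos: [563.0, 332.0, 41.2]
tool_rot: [3.142, 0.0, -0.0]
force: [-0.6, 0.3, -0.3]
width: 85.5
gripper_force: 0.0
```

>>> step_arm(
  commands=[0, 0, -1, 0, 0, 0, 1, 0, 0, -4, 0, 0, 0, 1, 0, 0, -8, 0, 0, 0, 1, 0, 0, -12, 0, 0, 0, 1, 0, 0, -16, 0, 0, 0, 1, 0, 0, -17, 0, 0, 0, 1, 0, 0, -17, 0, 0, 0, 1],
)

```text
clock: 29.25
eef_pos: [564.3, 332.7, 214.3]
tool_rot: [-3.139, -0.004, -0.0]
force: [-0.5, -0.2, -0.4]
width: 85.4
gripper_force: 0.0
```

Run:
```python
from h import *
s=ctrl.read_state(); print(s["eef_pos"],s["tool_rot"])
def m(nm,lo,hi,xa,xb,ya,yb):
    k=(z>lo)&(z<hi)&(x>xa)&(x<xb)&(y>ya)&(y<yb); p=np.ascontiguousarray(P[k][:,:2],dtype=np.float32); print(nm,len(p))
    if len(p)>5: print(cv2.minEnclosingCircle(p),P[k].mean(0))
d=grab("wrist"); P=d["P"]; x,y,z=np.moveaxis(P,-1,0)
m("pot",70,84,505,625,275,390)
```

```text
[564.2970318  332.65888867 214.25277123] [-3.13882404e+00 -4.40406369e-03 -2.97740012e-04]
pot 4230
((563.0281982421875, 331.7767639160156), 31.856128692626953) [564.40766297 331.83234365  77.59450583]
```

The pot is on the mat, within 2 mm of centre. Going back for the mill.

>>> step_arm(
  commands=[0.2, 3, 0, 0, 0, 0, 1, 0.5, 8, 0, 0, 0, 0, 1, 0.8, 13, 0, 0, 0, 0, 1, 1.1, 18, 0, 0, 0, 0, 1, 1.4, 23, 0, 0, 0, 0, 1, 1.7, 28, 0, 0, 0, 0, 1, 2, 33, 0, 0, 0, 0, 1, 2.3, 38, 0, 0, 0, 0, 1, 2.6, 43, 0, 0, 0, 0, 1, 3, 48, 0, 0, 0, 0, 1],
)

```text
clock: 30.3
eef_pos: [591.3, -148.8, 209.2]
tool_rot: [-3.141, 0.004, -0.0]
force: [0.8, 0.3, -0.4]
width: 85.6
gripper_force: 0.0
```

>>> step_arm(
  commands=[0.3, 4.5, 0, 0, 0, 0, 1, 0.6, 9, 0, 0, 0, 0, 1, 0.9, 13.5, 0, 0, 0, 0, 1, 1.1, 17.5, 0, 0, 0, 0, 1, 1.2, 19.7, 0, 0, 0, 0, 1, 1.2, 19.7, 0, 0, 0, 0, 1, 1.2, 19.7, 0, 0, 0, 0, 1, 1.2, 19.7, 0, 0, 0, 0, 1],
)

```text
clock: 31.1
eef_pos: [604.8, -341.8, 210.0]
tool_rot: [-3.139, 0.002, 0.002]
force: [-0.1, 0.6, -0.5]
width: 85.4
gripper_force: 0.0
```

Run:
```python
from h import *
s=ctrl.read_state(); print(s["eef_pos"],s["tool_rot"])
def m(nm,lo,hi,xa,xb,ya,yb):
    k=(z>lo)&(z<hi)&(x>xa)&(x<xb)&(y>ya)&(y<yb); p=np.ascontiguousarray(P[k][:,:2],dtype=np.float32); print(nm,len(p))
    if len(p)>5: print(cv2.minEnclosingCircle(p),P[k].mean(0))
d=grab("wrist"); P=d["P"]; x,y,z=np.moveaxis(P,-1,0)
m("mill",114,130,560,650,-390,-300)
```

```text
[ 604.82386164 -341.75721378  209.97455497] [-3.13895657e+00  1.72455904e-03  1.74501630e-03]
mill 2747
((605.7882690429688, -343.7705993652344), 22.116865158081055) [ 607.71590251 -343.99863322  121.56125654]
```

>>> step_arm(
  commands=[0, 0, 3, 0, 0, 0, 1, 0, 0, 6, 0, 0, 0, 1, 0, 0, 9, 0, 0, 0, 1, 0, 0, 11.5, 0, 0, 0, 1, 0, 0, 12.9, 0, 0, 0, 1, 0, 0, 12.9, 0, 0, 0, 1, 0, 0, 12.9, 0, 0, 0, 1],
)

```text
clock: 31.85
eef_pos: [605.6, -343.9, 83.2]
tool_rot: [3.141, -0.001, 0.0]
force: [-0.0, -0.2, -0.4]
width: 85.0
gripper_force: 0.0
```

>>> step_arm(
  commands=[0, 0, 0, 0, 0, 0, 0, 0, 0, 0, 0, 0, 0, 0, 0, 0, 0, 0, 0, 0, 0, 0, 0, 0, 0, 0, 0, 0, 0, 0, 0, 0, 0, 0, 0, 0, 0, 0, 0, 0, 0, 0, 0, 0, 0, 0, 0, 0, 0, 0, 0, 0, 0, 0, 0, 0, 0, 0, 0, 0, 0, 0, 0, 0, 0, 0, 0, 0, 0, 0],
)

```text
clock: 32.85
eef_pos: [605.7, -344.4, 83.7]
tool_rot: [3.141, -0.002, -0.0]
force: [-0.1, 0.4, 6.3]
width: 42.7
gripper_force: 61.0
```

>>> step_arm(
  commands=[0, 0, -1, 0, 0, 0, 0, 0, 0, -3, 0, 0, 0, 0, 0, 0, -6, 0, 0, 0, 0, 0, 0, -9, 0, 0, 0, 0, 0, 0, -12, 0, 0, 0, 0, 0, 0, -13, 0, 0, 0, 0, 0, 0, -13, 0, 0, 0, 0],
)

```text
clock: 33.55
eef_pos: [605.4, -344.6, 213.8]
tool_rot: [3.14, -0.002, -0.0]
force: [0.3, -0.3, -3.2]
width: 42.7
gripper_force: 61.2
```

>>> step_arm(
  commands=[0.1, -2.5, 0, 0, 0, 0, 0, 0.3, -7, 0, 0, 0, 0, 0, 0.5, -11.5, 0, 0, 0, 0, 0, 0.7, -16, 0, 0, 0, 0, 0, 1, -20.5, 0, 0, 0, 0, 0, 1.2, -25, 0, 0, 0, 0, 0, 1.4, -29.5, 0, 0, 0, 0, 0, 1.6, -34, 0, 0, 0, 0, 0, 1.8, -38, 0, 0, 0, 0, 0, 1.8, -39.8, 0, 0, 0, 0, 0],
)

```text
clock: 34.55
eef_pos: [621.3, 60.1, 210.0]
tool_rot: [-3.139, 0.004, 0.006]
force: [0.1, 0.7, -2.3]
width: 42.8
gripper_force: 61.5
```

>>> step_arm(
  commands=[0, 0, 0, 0, 0, 0, 0, 0, 0, 0, 0, 0, 0, 0, 0, 0, 2, 0, 0, 0, 0, 0, 0, 5, 0, 0, 0, 0, 0, 0, 8, 0, 0, 0, 0, 0, 0, 10.5, 0, 0, 0, 0, 0, 0, 12, 0, 0, 0, 0, 0, 0, 12.5, 0, 0, 0, 0, 0, 0, 12.6, 0, 0, 0, 0, 0, 0, 12.6, 0, 0, 0, 0],
)

```text
clock: 35.55
eef_pos: [621.9, 50.5, 87.8]
tool_rot: [3.139, 0.002, -0.003]
force: [-5.7, -2.0, 7.0]
width: 42.7
gripper_force: 62.8
```

>>> step_arm(
  commands=[0, 0, -0.1, 0, 0, 0, 0, 0, 0, -0.1, 0, 0, 0, 1, 0, 0, -0.1, 0, 0, 0, 1, 0, 0, -0.1, 0, 0, 0, 1, 0, 0, -0.1, 0, 0, 0, 1, 0, 0, -0.1, 0, 0, 0, 1, 0, 0, -0.1, 0, 0, 0, 1],
)

```text
clock: 36.25
eef_pos: [622.9, 53.9, 87.3]
tool_rot: [-3.142, -0.0, -0.0]
force: [-0.2, 0.5, 0.2]
width: 85.2
gripper_force: 0.0
```

>>> step_arm(
  commands=[0, 0, -1, 0, 0, 0, 1, 0, 0, -4, 0, 0, 0, 1, 0, 0, -8, 0, 0, 0, 1, 0, 0, -12, 0, 0, 0, 1, 0, 0, -12, 0, 0, 0, 1, 0, 0, -12, 0, 0, 0, 1],
)

```text
clock: 36.85
eef_pos: [623.6, 53.9, 209.1]
tool_rot: [-3.141, -0.003, -0.0]
force: [-0.9, -0.0, -0.0]
width: 85.6
gripper_force: 0.0
```

Run:
```python
from h import *
s=ctrl.read_state(); print(s["eef_pos"],s["tool_rot"])
def m(nm,lo,hi,xa,xb,ya,yb):
    k=(z>lo)&(z<hi)&(x>xa)&(x<xb)&(y>ya)&(y<yb); p=np.ascontiguousarray(P[k][:,:2],dtype=np.float32); print(nm,len(p))
    if len(p)>5: print(cv2.minEnclosingCircle(p),P[k].mean(0))
d=grab("wrist"); P=d["P"]; x,y,z=np.moveaxis(P,-1,0)
m("mill",119,136,570,670,10,100)
```

```text
[623.56116569  53.92957744 209.0906602 ] [-3.14116505e+00 -2.98828491e-03 -1.91559705e-04]
mill 2821
((624.2885131835938, 52.429141998291016), 21.88188362121582) [625.88111871  52.39588176 125.59270171]
```

Mill is back within 2 mm. Next the tin.

>>> step_arm(
  commands=[-0.7, 2.5, 0, 0, 0, 0, 1, -2, 7, 0, 0, 0, 0, 1, -3.2, 11.5, 0, 0, 0, 0, 1, -4.4, 16, 0, 0, 0, 0, 1, -5.6, 20.5, 0, 0, 0, 0, 1, -6.8, 25, 0, 0, 0, 0, 1, -8, 29.5, 0, 0, 0, 0, 1, -9.2, 34, 0, 0, 0, 0, 1, -10.4, 38, 0, 0, 0, 0, 1, -10.6, 38.8, 0, 0, 0, 0, 1],
)

```text
clock: 37.9
eef_pos: [512.3, -340.7, 205.8]
tool_rot: [3.139, 0.004, -0.009]
force: [-0.5, 0.3, 0.6]
width: 85.2
gripper_force: 0.0
```

>>> step_arm(
  commands=[0, 0, 0, 0, 0, 0, 1, 0, 0, 0, 0, 0, 0, 1, 0, 0, 3, 0, 0, 0, 1, 0, 0, 6, 0, 0, 0, 1, 0, 0, 9, 0, 0, 0, 1, 0, 0, 12, 0, 0, 0, 1, 0, 0, 14, 0, 0, 0, 1, 0, 0, 14.2, 0, 0, 0, 1, 0, 0, 14.2, 0, 0, 0, 1],
)

```text
clock: 38.8
eef_pos: [517.5, -332.2, 65.1]
tool_rot: [-3.14, 0.001, 0.002]
force: [-0.8, -0.5, -0.4]
width: 85.5
gripper_force: 0.0
```

>>> step_arm(
  commands=[0, 0, 0, 0, 0, 0, 0, 0, 0, 0, 0, 0, 0, 0, 0, 0, 0, 0, 0, 0, 0, 0, 0, 0, 0, 0, 0, 0, 0, 0, 0, 0, 0, 0, 0, 0, 0, 0, 0, 0, 0, 0, 0, 0, 0, 0, 0, 0, 0, 0, 0, 0, 0, 0, 0, 0, 0, 0, 0, 0, 0, 0, 0, 0, 0, 0, 0, 0, 0, 0],
)

```text
clock: 39.8
eef_pos: [518.0, -334.8, 67.0]
tool_rot: [3.14, -0.003, -0.0]
force: [-0.2, 0.6, 6.3]
width: 55.0
gripper_force: 64.5
```

>>> step_arm(
  commands=[0, 0, -1, 0, 0, 0, 0, 0, 0, -3, 0, 0, 0, 0, 0, 0, -6, 0, 0, 0, 0, 0, 0, -9, 0, 0, 0, 0, 0, 0, -12, 0, 0, 0, 0, 0, 0, -14, 0, 0, 0, 0, 0, 0, -14, 0, 0, 0, 0, 0, 0, -14, 0, 0, 0, 0],
)

```text
clock: 40.6
eef_pos: [516.3, -333.7, 205.0]
tool_rot: [-3.141, 0.001, -0.0]
force: [0.2, 0.1, -3.2]
width: 55.3
gripper_force: 64.4
```

>>> step_arm(
  commands=[1, -2, 0, 0, 0, 0, 0, 3, -6.5, 0, 0, 0, 0, 0, 5, -11, 0, 0, 0, -0.05, 0, 7, -15.5, 0, 0, 0, -0.1, 0, 9, -20, 0, 0, 0, -0.148, 0, 10.3, -22.8, 0, 0, 0, -0.148, 0, 10.5, -23.2, 0, 0, 0, -0.148, 0, 10.5, -23.2, 0, 0, 0, -0.148, 0, 10.5, -23.2, 0, 0, 0, -0.148, 0],
)

```text
clock: 41.5
eef_pos: [620.4, -103.9, 204.0]
tool_rot: [3.141, 0.003, 0.146]
force: [0.6, 0.0, -2.3]
width: 54.6
gripper_force: 64.5
```

>>> step_arm(
  commands=[0, 0, 2, 0, 0, 0, 0, 0, 0, 5, 0, 0, 0, 0, 0, 0, 8, 0, 0, 0, 0, 0, 0, 11, 0, 0, 0, 0, 0, 0, 12.5, 0, 0, 0, 0, 0, 0, 13.2, 0, 0, 0, 0, 0, 0, 13.4, 0, 0, 0, 0, 0, 0, 13.5, 0, 0, 0, 0, 0, 0, 13.5, 0, 0, 0, 0],
)

```text
clock: 42.4
eef_pos: [622.8, -102.3, 71.5]
tool_rot: [3.141, -0.002, 0.148]
force: [-0.5, -0.4, -2.3]
width: 55.1
gripper_force: 64.4
```

>>> step_arm(
  commands=[0, 0, 0.1, 0, 0, 0, 0, 0, 0, 0.2, 0, 0, 0, 0, 0, 0, 0.2, 0, 0, 0, 0, 0, 0, 0.2, 0, 0, 0, 1, 0, 0, 0.2, 0, 0, 0, 1, 0, 0, 0.2, 0, 0, 0, 1, 0, 0, 0.2, 0, 0, 0, 1, 0, 0, 0.2, 0, 0, 0, 1],
)

```text
clock: 43.2
eef_pos: [621.9, -102.1, 68.2]
tool_rot: [-3.142, 0.0, 0.148]
force: [0.3, -0.3, -0.2]
width: 85.1
gripper_force: 0.0
```

>>> step_arm(
  commands=[0, 0, -1, 0, 0, 0, 1, 0, 0, -4, 0, 0, 0, 1, 0, 0, -8, 0, 0, 0, 1, 0, 0, -12, 0, 0, 0, 1, 0, 0, -12.5, 0, 0, 0, 1, 0, 0, -12.5, 0, 0, 0, 1],
)

```text
clock: 43.8
eef_pos: [622.9, -102.3, 195.5]
tool_rot: [3.141, -0.004, 0.148]
force: [-0.4, -0.8, -0.2]
width: 85.5
gripper_force: 0.0
```

>>> step_arm(
  commands=[-1.8, 1.5, 0, 0, 0, 0, 1, -5.5, 4.5, 0, 0, 0, 0, 1, -9, 7.5, 0, 0, 0, 0.1, 1, -12.5, 10.5, 0, 0, 0, 0.148, 1, -16, 13.5, 0, 0, 0, 0.148, 1, -19.5, 16.5, 0, 0, 0, 0.148, 1, -22, 18.6, 0, 0, 0, 0.148, 1, -22.4, 18.9, 0, 0, 0, 0.148, 1, -22.4, 18.9, 0, 0, 0, 0.148, 1, -22.4, 18.9, 0, 0, 0, 0.148, 1],
)

```text
clock: 44.8
eef_pos: [428.9, -320.5, 192.6]
tool_rot: [-3.14, 0.0, 0.002]
force: [0.4, 0.7, 0.4]
width: 85.7
gripper_force: 0.0
```

>>> step_arm(
  commands=[0, 0, 3, 0, 0, 0, 1, 0, 0, 6, 0, 0, 0, 1, 0, 0, 9, 0, 0, 0, 1, 0, 0, 12, 0, 0, 0, 1, 0, 0, 13.7, 0, 0, 0, 1, 0, 0, 14, 0, 0, 0, 1, 0, 0, 14, 0, 0, 0, 1, 0, 0, 14, 0, 0, 0, 1],
)

```text
clock: 45.6
eef_pos: [429.3, -321.8, 54.1]
tool_rot: [3.141, -0.002, 0.001]
force: [0.5, -0.2, -0.7]
width: 85.6
gripper_force: 0.0
```

>>> step_arm(
  commands=[0, 0, 0, 0, 0, 0, 0, 0, 0, 0, 0, 0, 0, 0, 0, 0, 0, 0, 0, 0, 0, 0, 0, 0, 0, 0, 0, 0, 0, 0, 0, 0, 0, 0, 0, 0, 0, 0, 0, 0, 0, 0, 0, 0, 0, 0, 0, 0, 0, 0, 0, 0, 0, 0, 0, 0, 0, 0, 0, 0, 0, 0, 0, 0, 0, 0, 0, 0, 0, 0],
)

```text
clock: 46.6
eef_pos: [428.9, -322.6, 54.6]
tool_rot: [3.14, -0.002, -0.0]
force: [-0.4, -0.0, 5.4]
width: 60.7
gripper_force: 64.2
```

>>> step_arm(
  commands=[0, 0, -1, 0, 0, 0, 0, 0, 0, -3, 0, 0, 0, 0, 0, 0, -6, 0, 0, 0, 0, 0, 0, -9, 0, 0, 0, 0, 0, 0, -12, 0, 0, 0, 0, 0, 0, -14, 0, 0, 0, 0, 0, 0, -14, 0, 0, 0, 0, 0, 0, -14, 0, 0, 0, 0],
)

```text
clock: 47.4
eef_pos: [427.8, -321.8, 193.4]
tool_rot: [-3.142, -0.0, -0.0]
force: [0.1, 0.2, -2.4]
width: 60.3
gripper_force: 65.5
```

>>> step_arm(
  commands=[1, -3, 0, 0, 0, 0, 0, 2.5, -7, 0, 0, 0, 0, 0, 4, -11, 0, 0, 0, 0, 0, 5.5, -15, 0, 0, 0, 0, 0, 7, -19, 0, 0, 0, 0, 0, 8.5, -23, 0, 0, 0, 0, 0, 10, -27, 0, 0, 0, 0, 0, 11, -29.5, 0, 0, 0, 0, 0, 11.2, -30.1, 0, 0, 0, 0, 0, 11.2, -30.1, 0, 0, 0, 0, 0],
)

```text
clock: 48.4
eef_pos: [539.3, -19.9, 191.8]
tool_rot: [-3.142, 0.003, 0.002]
force: [-0.2, -1.7, -2.3]
width: 60.5
gripper_force: 65.9
```

>>> step_arm(
  commands=[0, 0, 1, 0, 0, 0, 0, 0, 0, 3, 0, 0, 0, 0, 0, 0, 6, 0, 0, 0, 0, 0, 0, 9, 0, 0, 0, 0, 0, 0, 11.5, 0, 0, 0, 0, 0, 0, 13, 0, 0, 0, 0, 0, 0, 13.4, 0, 0, 0, 0, 0, 0, 13.5, 0, 0, 0, 0, 0, 0, 13.5, 0, 0, 0, 0],
)

```text
clock: 49.3
eef_pos: [537.7, -23.6, 58.8]
tool_rot: [3.141, 0.004, -0.004]
force: [-4.4, 0.0, 9.9]
width: 60.1
gripper_force: 67.4
```

Contact; back off 1 mm, release and rise.

>>> step_arm(
  commands=[0, 0, -0.1, 0, 0, 0, 0, 0, 0, -0.1, 0, 0, 0, 1, 0, 0, -0.1, 0, 0, 0, 1, 0, 0, -0.1, 0, 0, 0, 1, 0, 0, -0.1, 0, 0, 0, 1, 0, 0, -0.1, 0, 0, 0, 1, 0, 0, -0.1, 0, 0, 0, 1],
)

```text
clock: 50.0
eef_pos: [540.3, -21.0, 59.3]
tool_rot: [-3.142, -0.0, -0.0]
force: [0.8, -0.6, -0.4]
width: 85.1
gripper_force: 0.0
```

>>> step_arm(
  commands=[0, 0, -1, 0, 0, 0, 1, 0, 0, -4, 0, 0, 0, 1, 0, 0, -8, 0, 0, 0, 1, 0, 0, -12, 0, 0, 0, 1, 0, 0, -16, 0, 0, 0, 1, 0, 0, -17, 0, 0, 0, 1, 0, 0, -17, 0, 0, 0, 1, 0, 0, -17, 0, 0, 0, 1],
)

```text
clock: 50.8
eef_pos: [539.4, -21.0, 228.7]
tool_rot: [-3.141, 0.001, -0.0]
force: [0.4, 0.2, -0.1]
width: 85.1
gripper_force: 0.0
```

Run:
```python
from h import *
s=ctrl.read_state(); print(s["clock"],s["eef_pos"],s["width"])
def m(nm,lo,hi,xa,xb,ya,yb):
    k=(z>lo)&(z<hi)&(x>xa)&(x<xb)&(y>ya)&(y<yb); p=np.ascontiguousarray(P[k][:,:2],dtype=np.float32)
    if len(p)>5: print(nm,len(p),cv2.minEnclosingCircle(p),P[k].mean(0))
for n in("scene","wrist"):
    d=grab(n); P=d["P"]; x,y,z=np.moveaxis(P,-1,0); save(d,n+"_end.png"); print(n)
    m("jar",104,116,490,590,-70,30); m("tin",96,108,570,680,-150,-60); m("mill",119,135,570,680,10,100); m("pot",70,84,505,625,275,390)
```

```text
50.8 [539.40250258 -20.95752187 228.67091095] 85.08789269236745
scene
jar 337 ((536.0088500976562, -23.741113662719727), 30.61591339111328) [538.816636   -23.80380331 110.03505727]
tin 469 ((622.6843872070312, -102.70872497558594), 36.217403411865234) [ 624.1011189  -103.66341358  101.64157056]
mill 202 ((622.1017456054688, 52.5633430480957), 22.843582153320312) [625.32373134  51.57018292 125.22042181]
pot 300 ((563.2971801757812, 332.03826904296875), 34.113895416259766) [563.99296268 329.90291731  76.76875865]
wrist
jar 3927 ((537.9157104492188, -23.269500732421875), 28.91432762145996) [539.35643663 -23.29708813 110.57215519]
tin 5657 ((622.3655395507812, -102.97592163085938), 37.87507629394531) [ 623.19815681 -101.40817358  102.1318813 ]
mill 3350 ((623.69140625, 52.36931228637695), 21.95421028137207) [624.14110706  51.11284145 125.50554924]
```

View pics/scene_end.png

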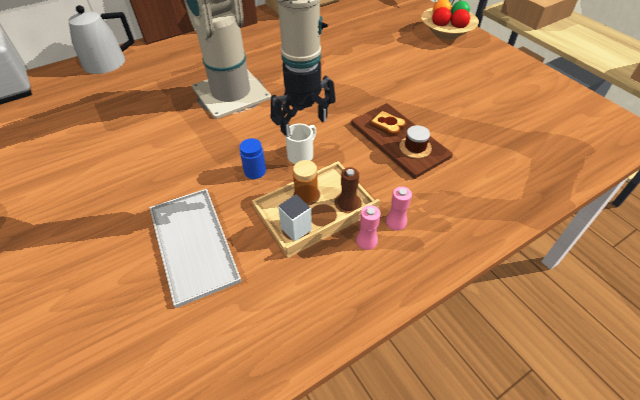

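The pot stands on the mat at (417,139). Jar, tin and mill are back within about 4 mm, upright, and the arm is clear. Handing in.

```bash
python3 -c "
from cell import ctrl
print(ctrl.finish_job())"
```

```text
the job is handed in; nothing more can be done
None
```

The job is handed in (no verdict shown): by the last camera check, the pot stands on the cork mat within about 2 mm of its middle, and the jar, tin and mill are upright in the caddy within about 4 mm of their original spots.

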